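Find and sort out the tired bag clip

TASK

Three bag clips in the rack each hold a test card, and one clip's spring has gone weak. Tug the cards gently towards the front of the rack to feel which clip lets go easily, draw that clip's card right out and put it in the white tray, then put that clip in the red tub. Never drag a card along in a clip that grips it firmly: leave the good clips where they stand with their cards still in, and do not disturb the mug, jar and can.

Things in the scene. Friction and masses are not known exactly. Their poses are not given: they have to be found in the camera images.
- rack: wooden clip rack, fixed, 165 x 250 mm, bays at y = -95, 0, +95 mm. Origin: on the worktop under the middle clip's origin; x from front (cards) to back; floor 12 mm up, x = -105 to +60. Two steel posts 36 mm high (x = -50 to -41.5) beside each card stop its clip following the pull, after 1.5 mm of play. Rails beside the jaws (x = -27 to +3) and a back stop are 10 mm high.
- clip_a: blue peg-style bag clip, 89 mm long (x, jaws to handles), 40 mm high, 70 g, standing on edge in a rack bay, jaws to the rack's front. Origin: middle of underside, near the pivot; z up. Jaws: upright plates x = -40 to +5, 22 mm wide over both with a card in, 18 mm empty; rubber pads at x = -40 to -28 pinch the card; handles flare to about 45 mm width at x = +49 mm.
- clip_b: bag clip just like clip_a. One of the three, not known beforehand, has a weak spring: its card slides at about 2 to 6 N; the other two hold their cards to 13 N or more, then slide. All three look the same and stand in any order in the bays.
- clip_c: bag clip just like clip_a. Once its card is out, any clip can be pinched from above across its jaws (along y) at x = -15 mm, fingertips 10 to 25 mm below its top, and lifted straight up out of its bay.
- card_a: stiff test card on its lower edge on the rack's floor, 80 mm long (x), 45 mm high, 4 mm thick, yellow, 30 g; the orange grip end x = -40 to -12 is 9 mm thick: pinch it across y from above, at x = -26 mm. Origin: middle of underside; x points along the card towards its clip. It starts with its origin 52 mm in front of (-x of) its clip's; its last 28 mm are in the clip clip_a.
- card_b: test card just like card_a, held by clip_b. Pulled level along -x (towards the rack's front), a card is free after sliding 28 mm through its clip; its pull force is steady while it slides.
- card_c: test card just like card_a, held by clip_c. Pulling at a firm clip, the pull passes 8 N within the first 3 to 5 mm; at the weak clip it stays under 7 N. Pinching and pulling also presses the card down on the rack (the tool feels 5 to 15 N upward): judge the part of the force along the card. Cards and clips may lie any way up in tray and tub.
- tray: white open tray for cards, fixed, 170 x 170 mm outside, walls 5 mm thick and 35 mm high, floor about 5 mm thick. Origin: middle of its underside, on the worktop.
- tub: red open tub for weak clips, fixed, 170 x 170 mm outside, walls 5 mm thick and 45 mm high, floor about 5 mm thick. Origin: middle of its underside, on the worktop.
- mug: blue mug, 95 mm high, 80 mm wide plus handle, bystander. Origin: middle of its underside.
- jar: amber jar, 90 mm high, 68 mm wide, bystander. Origin: middle of its underside.
- can: green can, 75 mm high, 66 mm wide, bystander. Origin: middle of its underside.
Things that resemble listed ones, but are neither listed nor needed, are in the scene too. What is shaped like the card_a but blue or purple is not meant. What is shaped like the clip_b but green or orange is not meant.

How it is judged (in metres and radians):
On the way:
1. one card is drawn right out of its clip while that clip still stands in its bay (((distance between card_a and clip_a above 0.084 m and distance of clip_a from where it was at the start of the episode below 0.015 m) or (distance between card_b and clip_b above 0.084 m and distance of clip_b from where it was at the start of the episode below 0.015 m) or (distance between card_c and clip_c above 0.084 m and distance of clip_c from where it was at the start of the episode below 0.015 m))), for 0.1 s.
At the end, for the whole second after the job is handed in: The card of the weak clip lies in the white tray and that clip in the red tub (origins inside the walls), both at rest; the other two clips still stand in their bays (moved less than 12 mm) with their cards in them (slipped less than 15 mm) (((x of card_a in the frame of tray between -0.082 and 0.082 m and y of card_a in the frame of tray between -0.082 and 0.082 m and z of card_a in the frame of tray between -0.005 and 0.06 m and x of clip_a in the frame of tub between -0.082 and 0.082 m and y of clip_a in the frame of tub between -0.082 and 0.082 m and z of clip_a in the frame of tub between -0.005 and 0.06 m and linear speed of each of card_a, clip_a below 0.02 m/s and distance of each of clip_b, clip_c from where it was at the start of the episode below 0.012 m and distance between card_b and clip_b below 0.067 m and angle between each of clip_b, clip_c's own z axis and vertical below 0.15 rad and distance between card_c and clip_c below 0.067 m) or (x of card_b in the frame of tray between -0.082 and 0.082 m and y of card_b in the frame of tray between -0.082 and 0.082 m and z of card_b in the frame of tray between -0.005 and 0.06 m and x of clip_b in the frame of tub between -0.082 and 0.082 m and y of clip_b in the frame of tub between -0.082 and 0.082 m and z of clip_b in the frame of tub between -0.005 and 0.06 m and linear speed of each of card_b, clip_b below 0.02 m/s and distance of each of clip_a, clip_c from where it was at the start of the episode below 0.012 m and distance between card_a and clip_a below 0.067 m and angle between each of clip_a, clip_c's own z axis and vertical below 0.15 rad and distance between card_c and clip_c below 0.067 m) or (x of card_c in the frame of tray between -0.082 and 0.082 m and y of card_c in the frame of tray between -0.082 and 0.082 m and z of card_c in the frame of tray between -0.005 and 0.06 m and x of clip_c in the frame of tub between -0.082 and 0.082 m and y of clip_c in the frame of tub between -0.082 and 0.082 m and z of clip_c in the frame of tub between -0.005 and 0.06 m and linear speed of each of card_c, clip_c below 0.02 m/s and distance of each of clip_a, clip_b from where it was at the start of the episode below 0.012 m and distance between card_a and clip_a below 0.067 m and angle between each of clip_a, clip_b's own z axis and vertical below 0.15 rad and distance between card_b and clip_b below 0.067 m))); the robot touches nothing.
It fails at once if a card is dragged through its clip (slipped between 8 and 26 mm) while the clip is pulled against the rack with more than 10 N ((distance between card_a and clip_a between 0.06 and 0.078 m and contact force between clip_a and rack above 10 N) or (distance between card_b and clip_b between 0.06 and 0.078 m and contact force between clip_b and rack above 10 N) or (distance between card_c and clip_c between 0.06 and 0.078 m and contact force between clip_c and rack above 10 N)).
It fails at once if the mug, jar or can is moved more than 30 mm or tipped (distance of any of mug, jar, can from where it was at the start of the episode above 0.03 m or angle between any of mug, jar, can's own z axis and vertical above 0.35 rad).
It also fails if it takes over 72 s, if anything falls off the work surface, if the arm or the gripper's body presses on something with over 40 N, if the wrist force passes 120 N, or if a joint passes its speed limit or range.

ROBOT

A 6-joint arm with a two-finger parallel gripper is mounted at the origin on the work surface. World frame = base frame: x ahead of the robot, y to its left, z up, the work surface at z = 0. Lengths are in mm, angles in rad, forces in N, time in s.
With the tool pointing down it reaches from about 300 to 775 mm from the base axis. Payload 14.6 kg.
Tool frame: the origin (TCP) lies between the finger pads; the fingertips stand manip.tip_reach ahead of it and the grasp point (between the pads) lies 5 mm behind it (manip.tip_reach is the distance from the TCP to the fingertips, in mm); z points along the fingers, y is the line along which they close (so a half turn about z gives the same grasp; the last joint's range is limited). The gripper opens to 94 mm and grips with 3 to 60 N. Pads are 16 mm wide; open, the fingers measure 119 mm over their backs; the gripper's body (75 mm by 177 mm) begins 78 mm behind the grasp point.
Start: joints at [-0.067, 0.3, 1.521, -0, 1.321, -0.067], TCP at [549.99, -0.002, 219.446] pointing down, gripper open.
Joint ranges: [-3.03, 3.03], [-0.79, 2.21], [0.23, 2.52], [-1.04, 4.18], [0, 3.07], [-2.55, 2.55]. Speed limits (rad/s): [2.22, 2.22, 2.57, 3.14, 3.14, 3.14].

INTERFACE

Orientations are given as [roll, pitch, yaw] about the fixed x, y, z axes, in that order (R = Rz(yaw) Ry(pitch) Rx(roll)).
In Python, from cell import manip gives the robot as it stands. The module is installed in compiled form; this text tells all that it offers.
- The arm moves only by the shell command python3 -m creep 'ROWS' [FORCE]. ROWS is JSON, a list of rows, each a list of 3 entries, a list of its own where there are three numbers: the opening, from -1 (shut) to 1 (fully open), then the shift along the tool's x, y, z in cm, then the turn about the tool's z in units of 5 degrees (1.0 is 5 degrees). In form: [[grip, [tx, ty, tz], roll], ...]. A call has 1 to 12 rows; each row is the pose to reach, as a shift and turn from the pose commanded when the call began, along the tool's axes at that moment; what a row does not reach only later rows make up. A row lasts 1/10 s, in which the tool goes at most 50 mm and 8.59 degrees, less where a joint would pass 70% of its speed; a pose out of reach is approached as far as the arm can. A call with a gripper value outside its range is refused whole. The fingers move at their own pace and stop on an object; FORCE is the grip in N (left out, the last holds). Time passes only in rows, so rows that repeat a pose let the fingers close. It gives the time, the measured TCP pose, the force, the opening and the grip force at its end, in the units of the state.
- manip.read_state(): the state, without advancing time (a new reading comes with each control period).
- manip.camera(name): name is "scene" or "side" or "wrist"; returns the picture (420x560x3 uint8, red, green, blue); there is no depth.
- manip.camera_params(name): a dict with "fovy" (degrees; the focal length in pixels is half the picture's height over the tangent of half this angle, whatever the lens; pixels are square), "cx", "cy" (the principal point, pixels), "origin" and "attitude" of the camera in the world. Camera axes: x right, y down, z forward; pixel columns grow to the right and rows downward; lengths in mm; the calibration is good to about 2 mm. A picture is of the moment at which its call begins: read the wrist's pose just before it. camera_params takes no time and is no camera call; for the wrist camera it gives the pose at the moment of the call.
- manip.sign_off(): hands the job in; it is judged then, once.
The state is a dict: "clock": time; "joints": joint angles; "qd": joint speeds; "effort": joint torques, N m; "eef_pos": TCP position; "eef_rot": TCP orientation; "wrist_force": force on the tool from outside, world axes, zero at the start; "moment": the same for the moment, N m; "finger_gap": finger opening in mm; "finger_force": force on a finger pad.
Only numpy, scipy, OpenCV 4.12 (cv2) and the standard library are available. Lean on these libraries where they do the work, as an engineer would, in place of code of your own. Each camera call takes 0.05 s, during which the arm holds its last target. There are 200 camera calls.

## Working session

There is one attempt and no reset: what is moved stays moved. The work goes in short steps, Python scripts to look and compute and a shell command to move; the robot and the scene stay as the last step left them, time stands still between calls to the robot, and variables do not carry over. Pictures are saved under pics/ and viewed, at most 10 in all, crops included, and the job is handed in when it is done.

```bash
mkdir -p pics; python3 - <<'E'
from cell import manip
import cv2,numpy as np
print(manip.tip_reach, manip.read_state())
a=manip.camera("scene");b=manip.camera("side")
for n,i in(("scene",a),("side",b)):
    cv2.imwrite(f"pics/{n}0.png",cv2.cvtColor(i,cv2.COLOR_RGB2BGR)); p=manip.camera_params(n);print(n,p)
E
```

```text
14.0 {'clock': 0.0, 'joints': array([-6.66265166e-02,  3.00473674e-01,  1.52158016e+00,  1.02304320e-05,
        1.32070360e+00, -6.65954201e-02]), 'qd': array([-0.0005299 ,  0.00145933, -0.00095821, -0.00125282,  0.00122585,
       -0.00069579]), 'effort': array([-1.53750298e-03, -5.31805658e+01, -3.52735734e+01,  7.07558286e-02,
        2.43994006e-02, -4.79655944e-05]), 'eef_pos': array([5.49752641e+02, 1.53704853e-03, 2.18885301e+02]), 'eef_rot': array([-3.14043111e+00, -8.73990491e-05,  1.57076264e+00]), 'wrist_force': array([-0.10450342, -0.10094883,  0.13097493]), 'moment': array([ 0.00097851, -0.02257647, -0.00365066]), 'finger_force': 0.0, 'finger_gap': 93.87152545096336}
scene {'fovy': 49.41292151485214, 'cx': 279.8592572670638, 'cy': 209.96206934231472, 'origin': array([1406.91600776,  179.70620672,  771.12664287]), 'attitude': array([-2.24008069e+00,  2.05252749e-03,  1.78089943e+00])}
side {'fovy': 45.07886974005794, 'cx': 278.2654730022629, 'cy': 213.8784402500062, 'origin': array([213.37333892, 847.03967243, 640.95081924]), 'attitude': array([-2.15479347, -0.01309505, -2.76364152])}
```

View pics/scene0.png

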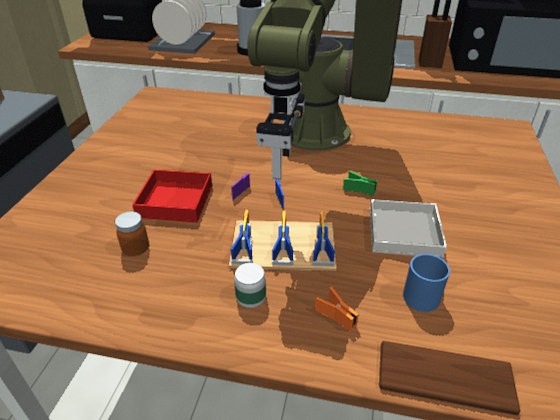

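View pics/side0.png

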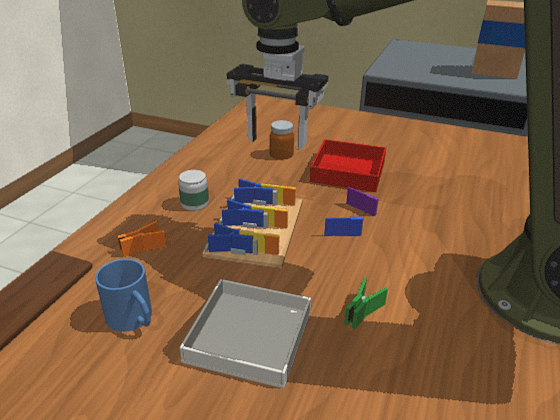

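The scene view shows the rack near pixels (285,245), with the cards on the robot side. The tray is at (406,228), the tub at (175,195), and the mug, jar and can stand around them. The side view shows the orange card grips at about (289,194), (279,217) and (272,243). Next I'll measure them.

```bash
cat > h.py <<'E'
import cv2,numpy as np
from scipy.spatial.transform import Rotation as Ro
from cell import manip
def load(n): return cv2.cvtColor(cv2.imread(f"pics/{n}.png"),cv2.COLOR_BGR2HSV)
def ray(p,u,v):
    f=210/np.tan(np.radians(p["fovy"]/2)); R=Ro.from_euler("xyz",p["attitude"]).as_matrix()
    return np.array(p["origin"]),R@np.array([(u-p["cx"])/f,(v-p["cy"])/f,1])
def plane(p,u,v,z):
    o,d=ray(p,u,v); return o+d*(z-o[2])/d[2]
def blobs(h,lo,hi,amin,box=None):
    m=cv2.inRange(h,np.array(lo),np.array(hi))
    if box: k=np.zeros_like(m);x0,y0,x1,y1=box;k[y0:y1,x0:x1]=1;m=m*k
    c,_=cv2.findContours(m,cv2.RETR_EXTERNAL,cv2.CHAIN_APPROX_NONE)
    return [x for x in c if cv2.contourArea(x)>amin]
E
python3 - <<'E'
from h import *
for n in("scene","side"):
    p=manip.camera_params(n);h=load(n+"0")
    def show(l,cs,z):
        for c in cs:
            r=cv2.minAreaRect(c);q=cv2.approxPolyDP(cv2.convexHull(c),5,True)[:,0]
            print(n,l,cv2.contourArea(c),r[0],[ (tuple(map(int,x)),plane(p,*x,z)[:2].round().tolist()) for x in q])
    show("tub",blobs(h,(0,180,80),(4,255,255),500),45)
    show("tray",blobs(h,(0,0,90),(179,45,255),1500,(360,190,450,262) if n=="scene" else (170,270,320,390)),35)
    show("rack",blobs(h,(12,60,170),(24,150,255),80,(220,200,350,280) if n=="scene" else (190,170,320,275)),12)
    if n=="side": show("grip",blobs(h,(8,190,150),(19,255,255),30,(200,170,310,275)),57)
    show("yel",blobs(h,(20,180,120),(32,255,255),10,(220,200,350,280) if n=="scene" else (200,170,310,275)),57)
E
```

```text
scene tub 2907.0 (171.07106018066406, 195.00506591796875) [((153, 170), [403.0, -410.0]), ((210, 173), [384.0, -244.0]), ((197, 221), [595.0, -206.0]), ((147, 218), [610.0, -333.0]), ((134, 210), [587.0, -379.0])]
scene tray 3539.5 (407.7441711425781, 228.4012908935547) [((371, 200), [405.0, 213.0]), ((435, 203), [383.0, 380.0]), ((443, 256), [587.0, 387.0]), ((372, 251), [604.0, 227.0])]
scene rack 102.5 (226.0, 266.5) [((230, 254), [659.0, -103.0]), ((232, 278), [733.0, -76.0]), ((221, 279), [741.0, -99.0]), ((220, 262), [690.0, -118.0])]
scene rack 1008.5 (263.5376281738281, 242.77783203125) [((281, 221), [513.0, -9.0]), ((277, 266), [675.0, 15.0]), ((253, 262), [674.0, -43.0]), ((250, 218), [518.0, -92.0])]
scene rack 382.5 (231.5, 237.5) [((243, 220), [530.0, -107.0]), ((220, 258), [677.0, -122.0]), ((220, 221), [546.0, -165.0])]
scene rack 1634.0 (314.96759033203125, 233.5126190185547) [((349, 209), [426.0, 159.0]), ((335, 268), [654.0, 148.0]), ((280, 266), [674.0, 22.0]), ((286, 202), [431.0, -13.0]), ((339, 200), [392.0, 128.0])]
scene rack 233.5 (260.2705078125, 205.0950012
[... 397 characters left out ...]
), ((283, 387), [372.0, 407.0]), ((181, 361), [531.0, 421.0]), ((180, 346), [548.0, 397.0])]
side rack 659.5 (263.29248046875, 218.27357482910156) [((302, 199), [529.0, -122.0]), ((284, 255), [491.0, 94.0]), ((228, 226), [640.0, 46.0]), ((259, 205), [612.0, -58.0])]
side yel 138.0 (253.01217651367188, 241.39022827148438) [((240, 231), [580.0, 110.0]), ((268, 234), [524.0, 98.0]), ((264, 251), [510.0, 151.0])]
side yel 120.5 (262.5567626953125, 215.57424926757812) [((251, 207), [596.0, 21.0]), ((276, 209), [544.0, 7.0]), ((274, 225), [525.0, 64.0])]
side yel 113.5 (271.5413818359375, 193.00347900390625) [((261, 185), [613.0, -73.0]), ((283, 186), [565.0, -89.0]), ((282, 202), [542.0, -24.0])]
```

Both views agree on these positions:

| Thing | Position (mm) |
|---|---|
| Rack origin | ≈ (609, 18), yaw ≈ 0.17 |
| Middle grip | ≈ (530, 5) |
| Tray | ≈ (473, 307) |
| Tub | ≈ (471, -318) |

I'll rotate over the rack and look with the wrist camera.

```bash
python3 -m creep '[[0.0,[0.5,-2,0],1.6],[0.0,[0.5,-2,0],3.2],[0.0,[0.5,-2,0],4.8],[0.0,[0.5,-2,0],6.4],[0.0,[0.5,-2,0],8.0],[0.0,[0.5,-2,0],9.6],[0.0,[0.5,-2,0],11.2],[0.0,[0.5,-2,0],12.8],[0.0,[0.5,-2,0],14.4],[0.0,[0.5,-2,0],16],[0.0,[0.5,-2,0],16],[0.0,[0.5,-2,0],16]]' 20
python3 - <<'E'
from h import *
p=manip.camera_params("wrist");a=manip.camera("wrist");print(p)
import pickle;pickle.dump(p,open("w1.pkl","wb"))
cv2.imwrite("pics/w1.png",cv2.cvtColor(a,cv2.COLOR_RGB2BGR))
h=load("w1")
for l,lo,hi in(("grip",(8,190,120),(19,255,255)),("yel",(20,180,120),(32,255,255))):
    for c in blobs(h,lo,hi,60):
        r=cv2.minAreaRect(c);print(l,np.round(r[0]),np.round(r[1]),round(r[2],1),plane(p,*r[0],57).round(1))
E
```

```text
clock: 1.3
eef_pos: [529.9, 5.0, 219.3]
eef_rot: [-3.142, 0.0, 0.179]
wrist_force: [1.0, 0.3, -0.9]
finger_gap: 47.4
finger_force: 0.0
{'fovy': 65.27998535470262, 'cx': 279.07240018227026, 'cy': 208.10128513791946, 'origin': array([613.37506985,  19.80387563, 384.34694139]), 'attitude': array([ 2.85081549e+00,  6.42909202e-04, -1.39220918e+00])}
grip [191. 189.] [28. 10.] 84.8 [520.9  95.   57. ]
yel [376. 163.] [ 6. 79.] 3.3 [580.1 -84.6  57. ]
yel [282. 164.] [ 4. 79.] 0.0 [563.3   8.   57. ]
yel [188. 159.] [70.  5.] 85.4 [551.1 101.5  57. ]
```

View pics/w1.png

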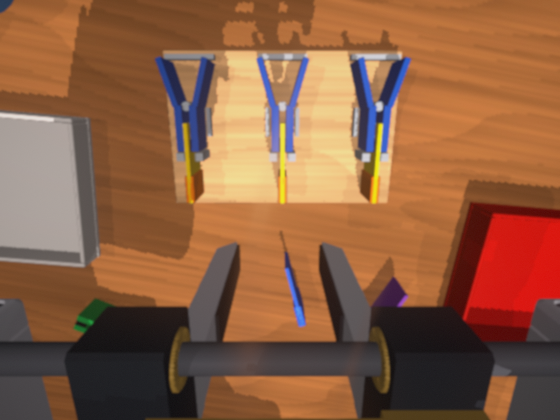

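The wrist view shows the orange grips at about (191,189), (282,190) and (375,189), with the rack nearly aligned to the picture.

```bash
python3 - <<'E'
from h import *
import pickle;p=pickle.load(open("w1.pkl","rb"));h=load("w1")
G=[]
for x0 in(165,260,350):
    m=cv2.inRange(h,np.array((5,190,100)),np.array((19,255,255)));k=np.zeros_like(m);k[165:206,x0:x0+50]=m[165:206,x0:x0+50]
    v,u=np.nonzero(k);rows=[(r,u[v==r].mean(),(v==r).sum()) for r in np.unique(v)]
    print(x0,len(u),v.min(),v.max(),[ (r,round(float(c),1),int(n)) for r,c,n in rows[::4]])
    mid=(v.min()+v.max())/2; g=plane(p,u.mean(),mid,57);G.append(g);print(g.round(1), plane(p,u.mean(),v.min(),57).round(1),plane(p,u.mean(),v.max(),57).round(1))
d=G[0]-G[2];print("spacing",np.linalg.norm(d),"yaw",np.arctan2(-d[0],d[1]))
for q in((177,202),(389,202),(399,51),(163,51)): print(q,plane(p,*q,12).round(1))
E
```

```text
165 365 169 203 [(np.int64(169), 199.0, 1), (np.int64(173), 197.0, 7), (np.int64(177), 195.2, 12), (np.int64(181), 194.5, 13), (np.int64(185), 194.2, 14), (np.int64(189), 194.7, 15), (np.int64(193), 193.8, 13), (np.int64(197), 192.0, 11), (np.int64(201), 190.2, 5)]
[524.7  92.2  57. ] [542.2  94.   57. ] [506.7  90.3  57. ]
260 52 177 202 [(np.int64(177), 282.0, 2), (np.int64(181), 282.0, 2), (np.int64(185), 282.0, 2), (np.int64(189), 282.0, 2), (np.int64(193), 282.0, 2), (np.int64(197), 282.0, 2), (np.int64(201), 282.0, 2)]
[537.    3.2  57. ] [549.8   5.5  57. ] [524.    0.8  57. ]
350 162 170 203 [(np.int64(170), 364.5, 2), (np.int64(174), 368.5, 6), (np.int64(178), 369.2, 6), (np.int64(182), 372.0, 5), (np.int64(186), 372.0, 5), (np.int64(190), 372.0, 5), (np.int64(194), 371.0, 5), (np.int64(198), 371.0, 5), (np.int64(202), 372.3, 3)]
[556.3 -85.5  57. ] [572.8 -81.1  57. ] [539.3 -90.   57. ]
spacing 180.45327928617513 yaw 0.17583633405879942
(177, 202) [489.7 120.   12. ]
(389, 202) [ 534.1 -125.9   12. ]
(399, 51) [693.1 -91.9  12. ]
(163, 51) [649.6 148.9  12. ]
```

The rack corners give yaw 0.179 and the middle grip at (537, 3), which matches the measured (537, 3). The spacing is right too. I'll descend on the middle card.

```bash
python3 -m creep '[[0.0,[0.66,0.3,4],0],[0.0,[0.66,0.3,8],0],[0.0,[0.66,0.3,12],0],[0.0,[0.66,0.3,15],0],[0.0,[0.66,0.3,17],0],[0.0,[0.66,0.3,17.8],0],[0.0,[0.66,0.3,17.8],0],[0.0,[0.66,0.3,17.8],0]]' 20
python3 -m creep '[[-1,[0,0,0],0],[-1,[0,0,0],0],[-1,[0,0,0],0],[-1,[0,0,0],0],[-1,[0,0,0],0],[-1,[0,0,0],0]]' 20
```

```text
clock: 2.15
eef_pos: [537.6, 3.2, 42.5]
eef_rot: [3.141, -0.001, 0.175]
wrist_force: [-0.6, 0.3, 0.1]
finger_gap: 46.9
finger_force: 0.0
clock: 2.75
eef_pos: [537.1, 3.2, 41.6]
eef_rot: [3.142, -0.0, 0.175]
wrist_force: [-0.7, 0.1, 2.3]
finger_gap: 9.0
finger_force: 20.0
```

The gap is 9 mm, so it's on the grip end. Now a gentle tug, in small steps.

```bash
for i in 1; do python3 -m creep '[[-1,[-0.05,0,0],0],[-1,[-0.1,0,0],0],[-1,[-0.15,0,0],0],[-1,[-0.2,0,0],0],[-1,[-0.2,0,0],0]]'; done; python3 -m creep '[[-1,[-0.05,0,0],0],[-1,[-0.1,0,0],0],[-1,[-0.1,0,0],0]]'
```

```text
clock: 3.25
eef_pos: [535.5, 2.9, 41.6]
eef_rot: [3.141, -0.001, 0.174]
wrist_force: [5.1, -0.2, -1.6]
finger_gap: 9.1
finger_force: 20.0
clock: 3.55
eef_pos: [535.3, 2.8, 41.6]
eef_rot: [3.141, -0.003, 0.175]
wrist_force: [11.6, 2.0, -6.8]
finger_gap: 8.7
finger_force: 20.0
```

That is about 12 N along the card at 2 mm, so the middle clip is firm. I'll ease off, release, and go to the left card.

```bash
python3 -m creep '[[-1,[0.25,0,0],0],[0,[0.25,0,0],0],[0,[0.25,0,0],0],[0,[0.25,0,0],0],[0,[0.25,0,-3],0],[0,[0.25,0,-5],0],[0,[0.3,-4.5,-5],0],[0,[0.3,-9,-5],0],[0,[0.3,-9.5,-5],0],[0,[0.3,-9.5,-2.5],0],[0,[0.3,-9.5,0],0],[0,[0.3,-9.5,0],0]]'
python3 -m creep '[[0,[0,0,0],0],[-1,[0,0,0],0],[-1,[0,0,0],0],[-1,[0,0,0],0],[-1,[0,0,0],0],[-1,[0,0,0],0],[-1,[0,0,0],0]]' 20
```

```text
clock: 4.75
eef_pos: [518.8, 96.2, 38.8]
eef_rot: [-3.141, 0.005, 0.174]
wrist_force: [-0.6, -0.1, 0.0]
finger_gap: 47.1
finger_force: 0.0
clock: 5.45
eef_pos: [520.6, 96.7, 41.6]
eef_rot: [3.142, -0.0, 0.175]
wrist_force: [-1.3, -0.3, 1.2]
finger_gap: 9.2
finger_force: 20.0
```

```bash
python3 -m creep '[[-1,[-0.05,0,0],0],[-1,[-0.1,0,0],0],[-1,[-0.15,0,0],0],[-1,[-0.2,0,0],0],[-1,[-0.2,0,0],0]]';  python3 -m creep '[[-1,[-0.05,0,0],0],[-1,[-0.1,0,0],0],[-1,[-0.1,0,0],0]]'
```

```text
clock: 5.95
eef_pos: [518.8, 96.4, 41.6]
eef_rot: [3.142, -0.001, 0.175]
wrist_force: [3.5, 0.3, 1.6]
finger_gap: 8.9
finger_force: 20.0
clock: 6.25
eef_pos: [517.8, 96.3, 41.6]
eef_rot: [3.142, -0.001, 0.175]
wrist_force: [4.2, 1.0, 3.3]
finger_gap: 8.8
finger_force: 20.0
```

```bash
python3 -m creep '[[-1,[-0.05,0,0],0],[-1,[-0.1,0,0],0],[-1,[-0.15,0,0],0],[-1,[-0.15,0,0],0]]'; python3 -m creep '[[-1,[-0.05,0,0],0],[-1,[-0.1,0,0],0],[-1,[-0.15,0,0],0],[-1,[-0.15,0,0],0]]'
```

```text
clock: 6.65
eef_pos: [516.2, 96.0, 41.6]
eef_rot: [3.142, -0.0, 0.175]
wrist_force: [4.5, 1.3, 4.5]
finger_gap: 8.6
finger_force: 20.0
clock: 7.05
eef_pos: [514.7, 95.7, 41.6]
eef_rot: [3.142, -0.0, 0.175]
wrist_force: [5.0, 0.7, 3.8]
finger_gap: 8.9
finger_force: 20.0
```

Steady at about 5 N over 6 mm, so the left clip is the weak one. I'll draw the card out level.

```bash
python3 -m creep '[[-1,[-0.1,0,0],0],[-1,[-0.2,0,0],0],[-1,[-0.3,0,0],0],[-1,[-0.4,0,0],0],[-1,[-0.5,0,0],0],[-1,[-0.6,0,0],0],[-1,[-0.7,0,0],0],[-1,[-0.8,0,0],0]]'
python3 -m creep '[[-1,[-0.2,0,0],0],[-1,[-0.4,0,0],0],[-1,[-0.6,0,0],0],[-1,[-0.8,0,0],0],[-1,[-1.0,0,0],0],[-1,[-1.2,0,0],0],[-1,[-1.4,0,0],0],[-1,[-1.7,0,0],0],[-1,[-2.1,0,0],0],[-1,[-2.6,0,0],0],[-1,[-3.2,0,0],0],[-1,[-3.2,0,0],0]]'
```

```text
clock: 7.85
eef_pos: [506.9, 94.3, 41.6]
eef_rot: [3.142, -0.001, 0.174]
wrist_force: [4.8, 1.2, 4.1]
finger_gap: 8.8
finger_force: 20.0
clock: 9.05
eef_pos: [474.2, 88.6, 41.4]
eef_rot: [-3.142, 0.001, 0.175]
wrist_force: [-1.7, -0.7, 8.8]
finger_gap: 8.7
finger_force: 20.0
```

```bash
python3 -m creep '[[-1,[0,0,-3],0],[-1,[0,0,-6],0],[-1,[0,-2,-8],0],[-1,[0.4,-6,-8],0],[-1,[0.6,-10,-8],0],[-1,[1,-14,-8],0],[-1,[1,-18,-8],0],[-1,[1,-21.5,-8],0],[-1,[1,-21.5,-8],0],[-1,[1,-21.5,-5],0],[-1,[1,-21.5,-2],0],[-1,[1,-21.5,-0.4],0]]'
python3 - <<'E'
from h import *
for n in("scene","side","wrist"):
    a=manip.camera(n);cv2.imwrite(f"pics/{n}2.png",cv2.cvtColor(a,cv2.COLOR_RGB2BGR))
cv2.imwrite("pics/c2.png",np.hstack([cv2.imread("pics/scene2.png")[130:330,190:500],cv2.imread("pics/side2.png")[150:350,160:420]]))
E
```

```text
clock: 10.25
eef_pos: [445.9, 300.6, 42.4]
eef_rot: [3.139, 0.005, 0.174]
wrist_force: [1.5, 0.1, 0.0]
finger_gap: 9.2
finger_force: 20.0
```

View pics/c2.png

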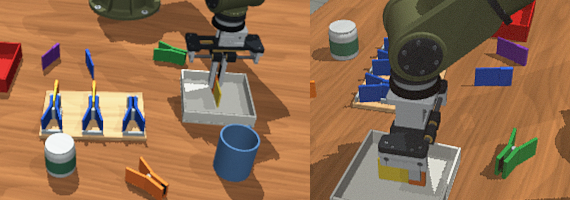

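The crop shows the card held over the tray at (215,90) and the emptied clip still standing in its bay at (134,112). I'll release and go above the weak clip.

```bash
python3 -m creep '[[-1,[0,0,0.3],0],[0,[0,0,0.3],0],[0,[0,0,0.3],0],[0,[0,0,0.3],0],[0,[0,0,0.3],0],[0,[0,0,-4],0],[0,[0,0,-8],0],[0,[2,4,-12],0],[0,[4,8,-14],0],[0,[6,12,-14],0],[0,[8,16,-14],0],[0,[9.9,20,-14],0]]'
python3 -m creep '[[0,[0,1.4,0],0],[0,[0,1.4,0],0],[0,[0,1.4,0],0]]'
python3 - <<'E'
from h import *
p=manip.camera_params("wrist")
for n in("scene","wrist"):
    a=manip.camera(n);cv2.imwrite(f"pics/{n}3.png",cv2.cvtColor(a,cv2.COLOR_RGB2BGR))
R0=np.array([613.7,16.8]);c,s=np.cos(.178),np.sin(.178)
f=210/np.tan(np.radians(p["fovy"]/2));R=Ro.from_euler("xyz",p["attitude"]).as_matrix()
def proj(P): q=R.T@(np.array(P)-p["origin"]);return (round(q[0]/q[2]*f+p["cx"],1),round(q[1]/q[2]*f+p["cy"],1))
for x in(-41.5,-15,3):
    for y in(86,95,104): print(x,y,proj([*(R0+[c*x-s*y,s*x+c*y]),52]))
cv2.imwrite("pics/c3.png",np.hstack([cv2.imread("pics/scene3.png")[180:300,220:470],cv2.imread("pics/wrist3.png")]) if 0 else np.hstack([cv2.resize(cv2.imread("pics/scene3.png")[180:300,220:470],(400,192)),cv2.imread("pics/wrist3.png")[20:212,100:500]]))
E
```

```text
clock: 11.6
eef_pos: [581.0, 120.6, 186.0]
eef_rot: [3.142, -0.001, 0.174]
wrist_force: [0.5, 1.1, 0.1]
finger_gap: 46.8
finger_force: 0.0
clock: 11.9
eef_pos: [581.8, 109.5, 185.5]
eef_rot: [-3.141, 0.0, 0.175]
wrist_force: [0.7, 0.3, 0.9]
finger_gap: 47.0
finger_force: 0.0
-41.5 86 (np.float64(290.3), np.float64(229.8))
-41.5 95 (np.float64(281.1), np.float64(229.8))
-41.5 104 (np.float64(271.8), np.float64(229.9))
-15 86 (np.float64(290.5), np.float64(203.5))
-15 95 (np.float64(281.0), np.float64(203.5))
-15 104 (np.float64(271.5), np.float64(203.6))
3 86 (np.float64(290.7), np.float64(184.9))
3 95 (np.float64(281.0), np.float64(184.9))
3 104 (np.float64(271.3), np.float64(185.0))
```

View pics/c3.png

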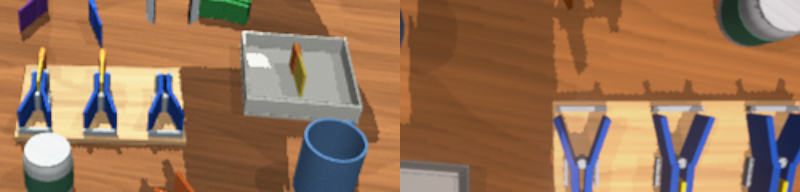

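The card stands inside the tray, and the weak clip's jaws lie at column 282 as predicted. I'll descend and pinch the clip.

```bash
python3 -m creep '[[0,[-0.1,0.15,4],0],[0,[-0.1,0.15,8],0],[0,[-0.1,0.15,11],0],[0,[-0.1,0.15,13],0],[0,[-0.1,0.15,14],0],[0,[-0.1,0.15,14],0],[0,[-0.1,0.15,14],0],[-1,[-0.1,0.15,14],0],[-1,[-0.1,0.15,14],0],[-1,[-0.1,0.15,14],0],[-1,[-0.1,0.15,14],0],[-1,[-0.1,0.15,14],0]]' 25
python3 -m creep '[[-1,[0,0,0],0],[-1,[0,0,0],0],[-1,[0,0,-1],0],[-1,[0,0,-2],0],[-1,[0,0,-4],0],[-1,[0,0,-6],0],[-1,[0,0,-6],0]]'
```

```text
clock: 13.2
eef_pos: [581.8, 107.0, 45.9]
eef_rot: [-3.142, -0.001, 0.174]
wrist_force: [-1.1, 0.1, 4.6]
finger_gap: 19.9
finger_force: 25.0
clock: 13.9
eef_pos: [582.7, 107.1, 108.4]
eef_rot: [3.141, -0.004, 0.175]
wrist_force: [-0.2, -0.2, -0.8]
finger_gap: 19.7
finger_force: 25.0
```

```bash
python3 -m creep '[[-1,[0,0,-4],0],[-1,[-2,4,-4.5],0],[-1,[-4,8,-4.5],0],[-1,[-6,12,-4.5],0],[-1,[-8,16,-4.5],0],[-1,[-10,20,-4.5],0],[-1,[-12,24,-4.5],0],[-1,[-14,28,-4.5],0],[-1,[-16,32,-4.5],0],[-1,[-18,36,-4.5],0],[-1,[-19.9,40,-4.5],0],[-1,[-19.9,40,-4.5],0]]'
python3 -m creep '[[-1,[0,0,0],0],[-1,[0,0,0],0]]'
python3 - <<'E'
from h import *
a=manip.camera("scene");cv2.imwrite("pics/s4.png",cv2.cvtColor(a,cv2.COLOR_RGB2BGR)[80:290,90:470])
E
```

```text
clock: 15.1
eef_pos: [453.2, -325.3, 149.4]
eef_rot: [-3.141, 0.001, 0.17]
wrist_force: [0.3, 0.6, -0.3]
finger_gap: 20.0
finger_force: 25.0
clock: 15.3
eef_pos: [455.2, -320.5, 149.9]
eef_rot: [-3.141, 0.001, 0.175]
wrist_force: [-0.3, 0.0, -1.1]
finger_gap: 20.2
finger_force: 25.0
```

View pics/s4.png

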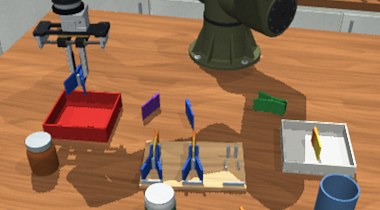

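The clip at (75,78) hangs over the tub, the left bay is empty, and the card is in the tray. I'll lower, release and retreat.

```bash
python3 -m creep '[[-1,[0,0,4],0],[-1,[0,0,7],0],[-1,[0,0,9.5],0],[-1,[0,0,10.6],0],[-1,[0,0,10.6],0],[-1,[0,0,10.6],0],[0,[0,0,10.6],0],[0,[0,0,10.6],0],[0,[0,0,10.6],0],[0,[0,0,10.6],0],[0,[0,0,7],0],[0,[0,0,3],0]]'
python3 -m creep '[[0,[0,0,-4],0],[0,[0,0,-8],0],[0,[0,0,-8],0],[0,[0,0,-8],0],[0,[0,0,-8],0]]'
python3 - <<'E'
from h import *
a=manip.camera("scene");b=manip.camera("side")
cv2.imwrite("pics/s5.png",cv2.cvtColor(np.hstack([a[120:290,90:470],b[110:400,170:400][:170]]),cv2.COLOR_RGB2BGR))
E
```

```text
clock: 16.55
eef_pos: [454.5, -321.0, 120.5]
eef_rot: [-3.139, 0.002, 0.174]
wrist_force: [0.4, -0.6, -0.5]
finger_gap: 47.3
finger_force: 0.0
clock: 17.05
eef_pos: [454.7, -321.1, 199.0]
eef_rot: [-3.14, 0.001, 0.175]
wrist_force: [-0.5, -0.1, -0.5]
finger_gap: 46.9
finger_force: 0.0
```

View pics/s5.png

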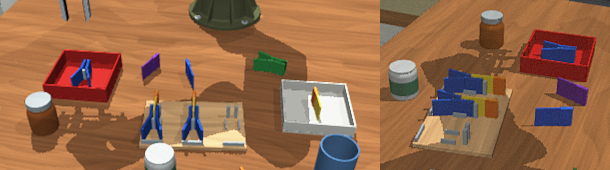

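The clip lies in the tub at (82,72), the card is in the tray at (316,103), and the two good clips stand in the rack with their cards in. I'm handing in.

```bash
python3 -c "
from cell import manip
print(manip.sign_off())"
```

```text
the job is handed in; nothing more can be done
None
```

Job handed in at about 17 s on the robot's clock: the left clip was the weak one (about 5 N), its card is in the white tray and the clip in the red tub; the middle clip held at about 12 N, and the right clip was never tugged because only one is weak.

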